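Put away the loose parts after a scanning-probe session

TASK

Clear the microscope bench by sorting the five loose parts: stand the two objectives upright in the two round pockets of the aluminium objective rack, one in each; lay the two closed sample dishes flat and lid up in the two bays of the dish tray, one in each; and lay the loose probe box flat, lid up, in the empty bay of the narrow box tray, beside the box already stored there. Set every part down gently, never dropping it, and leave the stored box in its bay and the tweezers where they lie.

Things in the scene. Friction and masses are not known exactly. Their poses are not given: they have to be found in the camera images.
- objective_long: taller microscope objective, upright, front lens up, 62 mm tall: brass foot 25 mm across (lowest 6 mm), dark knurled ring 33 mm across (6 to 16 mm up), steel barrel 30 mm across (16 to 48 mm up), taper to an 18 mm nose. 0.2 kg. Origin: centre of underside, z up; round. To clear the rack when set down, grip with the fingertips 13 mm or more above the underside.
- objective_short: the shorter microscope objective, standing upright, front lens up: 48 mm tall. Foot and ring as on the taller one, straight steel barrel 30 mm across from 16 to 34 mm up, then a taper to an 18 mm nose. About 0.14 kg. Origin: centre of its underside; z up. Round.
- dish_a: closed round sample dish of clear plastic, a small steel sample disc visible inside, the lid fixed on: 55 mm across the lid (6 to 16 mm up), 52 mm across the lowest 6 mm, 16 mm high, 30 g. Lies flat. Origin: centre of its underside; z up. Round.
- dish_b: a second dish, the same as dish_a.
- probe_box: the loose flat rectangular probe box on the bench mat, grey with a clear lid (latched shut; rigid): 46 mm along its x, 64 mm along its y, 16 mm high, 45 g. Origin: centre of its underside; z up. A 1.5 mm catch stands out on its -x side (look only).
- objective_rack: aluminium block, fixed, 84 mm along its x, 152 mm along its y, 20 mm high, with two round blind pockets 50 mm across and 10 mm deep, centred at x = 0, y = +37 and -37 mm; the pocket floors are 10 mm above the bench. Origin: centre of its underside.
- dish_tray: low steel tray, fixed, 84 mm along its x, 160 mm along y, 9 mm high, walls, floor and middle divider 3 mm thick (rim and divider 6 mm above the floor): two empty bays, 78 (x) by 75.5 mm (y), centred at x = 0, y = +39 and -39 mm; floor 3 mm above the bench. Origin: centre of underside.
- box_tray: narrower low steel tray, fixed, 68 mm along its x, 180 mm along y, 9 mm high, walls, floor and divider 3 mm thick: two bays, 62 (x) by 85.5 mm (y), centred at x = 0, y = +44 mm (empty) and -44 mm (holds the stored box); floor 3 mm above the bench. A box fits only with its long side along the tray's y. Origin: centre of underside.
- stored_box: a probe box just like the loose one, already lying loose in the -y bay of the box tray; to be left in that bay. Origin: centre of its underside.
- tweezers: steel tweezers lying on the bench mat, 125 mm long along x, about 14 mm wide, 8 mm high; to be left where they lie. Origin: under their middle.

How it is judged:
By the outcome, as a careful person would: the job done as asked, in the order asked, and still so for the second after the job is handed in, with the robot touching nothing.
It also fails if it takes over 112 s, if anything falls off the work surface, if the arm or the gripper's body presses on something with over 40 N, if the wrist force passes 120 N, or if a joint passes its speed limit or range.

ROBOT

A 6-joint arm with a two-finger parallel gripper is mounted at the origin on the work surface. World frame = base frame: x ahead of the robot, y to its left, z up, the work surface at z = 0. Lengths are in m, angles in degrees, forces in N, time in s.
With the tool pointing down it reaches from about 0.275 to 0.725 m from the base axis. Payload 5.6 kg.
Tool frame: the origin (TCP) lies at the very end of the fingers, on their centre line; the grasp point (between the pads) lies 19 mm behind it; z points along the fingers, y is the line along which they close (so a half turn about z gives the same grasp; the last joint's range is limited). The gripper opens to 85 mm and grips with 20 to 120 N. Pads are 22 mm wide; open, the fingers measure 114 mm over their backs; the gripper's body (76 mm by 85 mm) begins 54 mm behind the grasp point. The pads swing forward as they close: fully open they stand 13 mm farther back than shut.
Start: joints at [91.135, 14.616, 6.199, 0, -81.583, -16.306], TCP at [0.144, 0.531, 0.197] pointing down, gripper open.
Joint ranges: [-168.99, 168.99], [-69.2, 112.95], [-62.41, 85.93], [-164.36, 98.24], [-168.68, -3.75], [-174.98, 174.98]. Speed limits (degrees/s): [147.25, 147.25, 180, 180, 180, 180].

INTERFACE

Orientations are given as a 3x3 rotation matrix whose columns are the frame's x, y, z axes.
In Python, from station import arm, vision gives the robot as it stands.
- The arm moves only by the shell command python3 -m crank 'ROWS'. ROWS is JSON, a list that holds one entry, the list of rows, each a list of 7 numbers: the shift along the tool's x, y, z in m, then the turn, a rotation vector about the tool's x, y, z in degrees, then the finger opening in m, from 0 to 0.0854. In form: [[[x, y, z, ax, ay, az, jaw], ...]]. A call has 1 to 5 rows; each row shifts and turns the commanded pose from where the row before left it, along the tool's axes as they then stand; what a row does not reach is not made up. A row lasts 1/10 s, in which the tool goes at most 50 mm and 8.59 degrees, less where a joint would pass 70% of its speed; a pose out of reach is approached as far as the arm can. A call is refused whole if a number of a shift passes 0.05 or a number of a turn 8.59, either way. A call with a gripper value outside its range is refused whole. The fingers move at their own pace and stop on an object; the grip force is fixed at half the most. Time passes only in rows, so rows that do not move let the fingers close. It gives the time, the measured TCP pose, the force, the opening and the grip force at its end, in the units of the state.
- arm.state(): the state, without advancing time (a new reading comes with each control period).
- vision.get_image(name): name is "scene" or "top"; returns the picture (384x512x3 uint8, red, green, blue); there is no depth.
- vision.camera_params(name): a dict with "K" (3x3 intrinsics, pixels), "k1" (the pictures are not rectified: a ray, as slopes to the right and down, at radius r is drawn at 1 + k1 r^2 times it, then the intrinsics apply), "camera_from_world" (4x4, takes a point from world to camera coordinates). Camera axes: x right, y up, looking along -z (the intrinsics and any distortion apply to the point x, -y, -z); pixel columns grow to the right and rows downward; lengths in m; the calibration is good to about 2 mm. A picture is of the moment at which its call begins. camera_params takes no time and is no camera call.
- arm.finish_job(): hands the job in; it is judged then, once.
The state is a dict: "time": time; "joint_pos": joint angles; "qvel": joint speeds; "joint_efforts": joint torques, N m; "eef_pos": TCP position; "orientation": TCP orientation; "contact_force": force on the tool from outside, world axes, zero at the start; "wrist_torque": the same for the moment, N m; "opening": finger opening in m; "finger_force": force on a finger pad.
Only numpy, scipy, OpenCV 4.12 (cv2) and the standard library are available. Lean on these libraries where they do the work, as an engineer would, in place of code of your own. Each camera call takes 0.05 s, during which the arm holds its last target. There are 200 camera calls.

## Working session

There is one attempt and no reset: what is moved stays moved. The work goes in short steps, Python scripts to look and compute and a shell command to move; the robot and the scene stay as the last step left them, time stands still between calls to the robot, and variables do not carry over. Pictures are saved under pics/ and viewed, at most 14 in all, crops included, and the job is handed in when it is done.

```bash
ls; mkdir -p pics; python3 - <<'E'
from station import arm, vision
import cv2
for n in("scene","top"):
    im=vision.get_image(n); cv2.imwrite(f"pics/{n}0.png",im[:,:,::-1])
    p=vision.camera_params(n); print(n,p)
    cv2.imwrite(f"pics/{n}0v.png",cv2.resize(im[:,:,::-1],(800,600),interpolation=cv2.INTER_CUBIC))
print(arm.state())
E
```

```text
pics
scene {'K': array([[423.31037566,   0.        , 253.53515293],
       [  0.        , 423.31037566, 192.03885882],
       [  0.        ,   0.        ,   1.        ]]), 'k1': 0.008511292466889591, 'camera_from_world': array([[ 0.65811566,  0.75281535,  0.01236209, -0.33733081],
       [-0.46846254,  0.3965686 ,  0.78947843,  0.21243602],
       [ 0.58942906, -0.52535929,  0.6136538 , -1.38276981],
       [ 0.        ,  0.        ,  0.        ,  1.        ]])}
top {'K': array([[393.65630903,   0.        , 254.18387425],
       [  0.        , 393.65630903, 189.60809968],
       [  0.        ,   0.        ,   1.        ]]), 'k1': -0.10572574312509828, 'camera_from_world': array([[-1.81028176e-02, -9.99835586e-01, -1.04337288e-03,
         2.65447289e-03],
       [ 9.90752890e-01, -1.80786924e-02,  1.34468848e-01,
        -4.99782022e-01],
       [-1.34465603e-01,  1.40054034e-03,  9.90917272e-01,
        -1.05303249e+00],
       [ 0.00000000e+00,  0.00000000e+00,  0.00000000e+00,
         1.00000000e+00]])}
{'time': 0.1, 'joint_pos': array([ 9.11337087e+01,  1.46502361e+01,  6.14051218e+00, -2.42827266e-02,
       -8.15831439e+01, -1.63054573e+01]), 'qvel': array([-0.0716377 , -0.03438902,  0.16233618,  0.00087165,  0.04735077,
       -0.05365964]), 'joint_efforts': array([-1.86378296e-03, -3.87605202e+01,  2.38474005e+01,  5.37802130e+00,
       -3.81736929e-03, -7.53204006e-07]), 'eef_pos': array([0.14376814, 0.53037828, 0.19639744]), 'orientation': array([[ 9.65129341e-01, -2.61773193e-01, -3.87097384e-04],
       [-2.61773474e-01, -9.65127968e-01, -1.62881344e-03],
       [ 5.27811834e-05,  1.67334747e-03, -9.99998599e-01]]), 'contact_force': array([ 0.73599311, -0.02138892, -0.72755604]), 'wrist_torque': array([-0.03775073, -0.03047839,  0.06667268]), 'finger_force': 0.0, 'opening': 0.08528202560686954}
```

View pics/top0v.png

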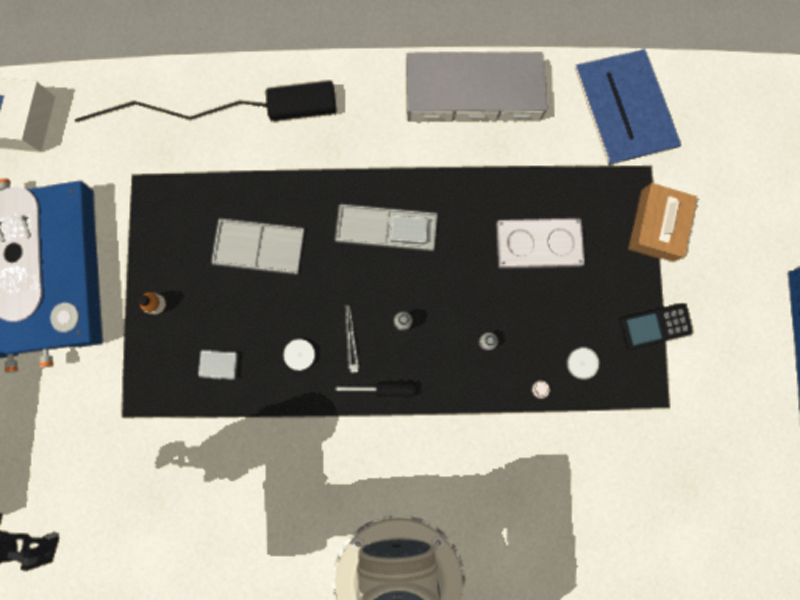

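View pics/scene0v.png

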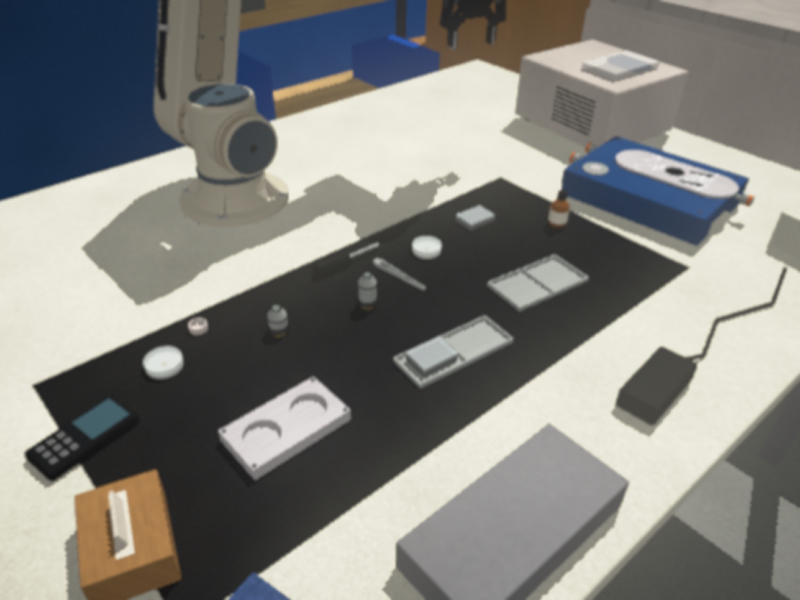

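The top view (800-px scale) shows the following:
- dish tray at (258,246)
- box tray at (386,228), empty bay on its left
- rack at (540,243)
- objectives at (403,320) and (488,340)
- dishes at (299,354) and (583,363)
- probe box at (218,365)
- tweezers at (351,340)

In the scene view, the objective at (368,290) is the taller one.

```bash
cat > h.py <<'E'
import numpy as np, cv2
from station import arm, vision
P={n:vision.camera_params(n) for n in("scene","top")}
def ray(n,uv):
    p=P[n]; uv=np.array(uv,float).reshape(-1,1,2)
    q=cv2.undistortPoints(uv,p["K"],np.array([p["k1"],0,0,0.]))[:,0]
    T=p["camera_from_world"]; R,t=T[:3,:3],T[:3,3]
    d=np.c_[q[:,0],-q[:,1],-np.ones(len(q))]@R
    return -R.T@t,d
def plane(n,uv,z):
    o,d=ray(n,uv); return (o+d*((z-o[2])/d[:,2])[:,None])[:,:2]
def proj(n,X):
    p=P[n];T=p["camera_from_world"];c=np.atleast_2d(X)@T[:3,:3].T+T[:3,3]
    c=c*[1,-1,-1]
    return cv2.projectPoints(c,np.zeros(3),np.zeros(3),p["K"],np.array([p["k1"],0,0,0.]))[0][:,0]
E
python3 - <<'E'
from h import *
im=cv2.imread("pics/top0.png"); g=im.max(2)
m=((g>60)*255).astype(np.uint8); m[:, :84]=0; m[:112]=0; m[262:]=0; m[:,412:]=0
n,l,s,c=cv2.connectedComponentsWithStats(m)
for i in range(1,n):
    if s[i,4]<40: continue
    mm=((l==i)*255).astype(np.uint8)
    ct=max(cv2.findContours(mm,0,1)[0],key=cv2.contourArea)[:,0]
    for z in (0.009,0.016,0.02):
        w=plane("top",ct,z).astype(np.float32); r=cv2.minAreaRect(w*1000)
        print(i,s[i],c[i].round(1),z,np.round(r[0],1),np.round(r[1],1),round(r[2],1)) 
crop=lambda f,x,y,w,h,k:cv2.resize(cv2.imread(f)[y:y+h,x:x+w],None,fx=k,fy=k,interpolation=cv2.INTER_CUBIC)
a=crop("pics/top0.png",235,190,100,40,8)
b=crop("pics/scene0.png",160,165,100,60,5); b=cv2.copyMakeBorder(b,0,0,0,300,0)
cv2.imwrite("pics/c1.png",np.vstack([a,b[:280]]))
E
```

```text
2 [402 121  10  42 243] [408.  145.7] 0.009 [ 638.6 -454.7] [ 27.1 124. ] 85.2
2 [402 121  10  42 243] [408.  145.7] 0.016 [ 636.7 -451.9] [ 26.9 123.2] 85.2
2 [402 121  10  42 243] [408.  145.7] 0.02 [ 635.7 -450.2] [ 26.8 122.7] 85.2
3 [ 214  130   66   31 1619] [246.7 145. ] 0.009 [633.   12.8] [184.9  74.3] 83.4
3 [ 214  130   66   31 1619] [246.7 145. ] 0.016 [631.2  12.6] [183.8  73.9] 83.4
3 [ 214  130   66   31 1619] [246.7 145. ] 0.02 [630.2  12.6] [183.1  73.6] 83.4
4 [ 135  139   60   37 1746] [164.5 157.1] 0.009 [602.7 250.3] [165.4  90.3] 82.1
4 [ 135  139   60   37 1746] [164.5 157.1] 0.016 [601.1 248.7] [164.4  89.8] 82.1
4 [ 135  139   60   37 1746] [164.5 157.1] 0.02 [600.2 247.7] [163.8  89.4] 82.1
5 [ 317  139   57   33 1763] [345.2 155.1] 0.009 [ 598.8 -270.7] [ 93.7 161.6] 0.7
5 [ 317  139   57   33 1763] [345.2 155.1] 0.016 [ 597.2 -269. ] [ 93.1 160.6] 0.7
5 [ 317  139   57   33 1763] [345.2 155.1] 0.02 [ 596.3 -268. ] [ 92.7 160. ] 0.7
6 [ 89 187  17  15 169] [ 98. 194.] 0.009 [499.3 443.9] [47.5 39.9] 78.2
6 [ 89 187  17  15 169] [ 98. 194.] 0.016 [498.4 441.
[... 1452 characters left out ...]
.9 55.6] 88.5
13 [126 224  26  19 444] [138.7 233.1] 0.009 [385.9 321.1] [71.4 50.5] 89.3
13 [126 224  26  19 444] [138.7 233.1] 0.016 [385.7 319. ] [70.9 50.2] 89.3
13 [126 224  26  19 444] [138.7 233.1] 0.02 [385.6 317.8] [70.6 50. ] 89.3
14 [340 243  12  13 123] [345.7 248.9] 0.009 [ 331.3 -258.1] [31.1 33.4] 87.7
14 [340 243  12  13 123] [345.7 248.9] 0.016 [ 331.5 -256.5] [30.9 33.1] 87.7
14 [340 243  12  13 123] [345.7 248.9] 0.02 [ 331.6 -255.6] [30.7 33. ] 87.7
15 [214 247  27   4 104] [227.2 248.5] 0.009 [339.5  72. ] [72.3  8.3] 89.1
15 [214 247  27   4 104] [227.2 248.5] 0.016 [339.6  71.5] [71.8  8.2] 89.1
15 [214 247  27   4 104] [227.2 248.5] 0.02 [339.7  71.2] [71.6  8.2] 89.1
```

View pics/c1.png

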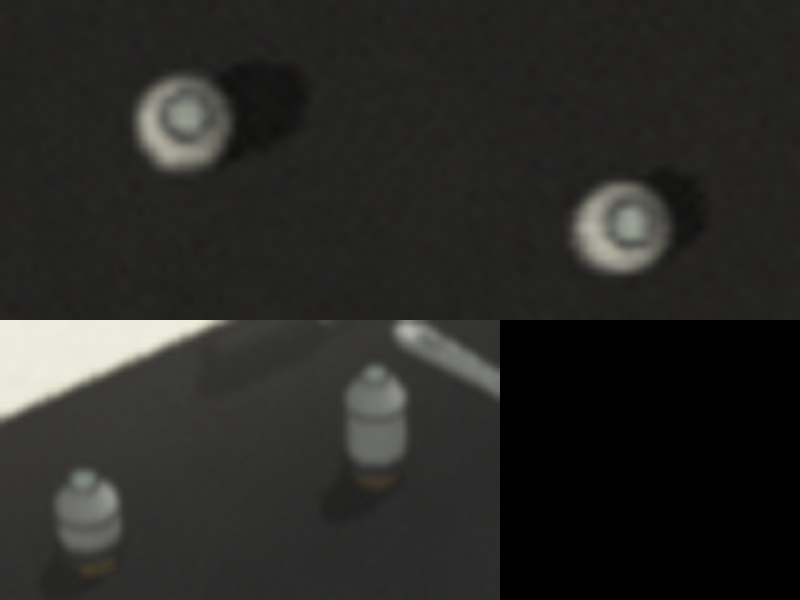

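The crop shows the long objective's lens at top px (257.9,203.9) and its barrel circle at (257.4,204.8). For the short one, the lens is at (313.3,217.8) and the circle at (312.1,217.9). One more look, this time at the fixtures.

```bash
python3 - <<'E'
from h import *
def tri(a,b):
    o1,d1=ray("top",a);o2,d2=ray("scene",b);d1=d1[0];d2=d2[0]
    A=np.c_[d1,-d2];s=np.linalg.lstsq(A,o2-o1,rcond=None)[0]
    p,q=o1+d1*s[0],o2+d2*s[1];return ((p+q)/2*1000).round(1),(p-q)*1000
print("long",plane("top",(257.9,203.9),.062),plane("top",(257.4,204.8),.046), plane("scene",(160+376/5,165+(374-320)/5),.062))
print("short",plane("top",(313.3,217.8),.048),plane("top",(312.1,217.9),.033),plane("scene",(160+85/5,165+(481-320)/5),.048))
print(tri((257.9,203.9),(160+376/5,165+54/5)),tri((313.3,217.8),(160+85/5,165+161/5)))
# scene dishes / box / fixtures
im=cv2.imread("pics/scene0.png")
for nm,c,z in(("dishR",(376.6,-335.1),.016),("dishL",(401.9,171.2),.016),("box",(385.7,319),.016),("dtray",(602.7,250.3),.009),("btray",(633,12.8),.009),("rack",(596.3,-268),.02)):
    u=proj("scene",[c[0]/1000,c[1]/1000,z])[0]
    g=im.max(2); m=((g>75)*255).astype(np.uint8)
    n,l,s,cc=cv2.connectedComponentsWithStats(m)
    i=l[int(u[1]+.5),int(u[0]+.5)]
    if i==0: print(nm,u,"none"); continue
    ct=max(cv2.findContours(((l==i)*255).astype(np.uint8),0,1)[0],key=cv2.contourArea)[:,0]
    r=cv2.minAreaRect(plane("scene",ct,z).astype(np.float32)*1000);print(nm,s[i,4],r)
crop=lambda f,x,y,w,h,k:cv2.resize(cv2.imread(f)[y:y+h,x:x+w],None,fx=k,fy=k,interpolation=cv2.INTER_CUBIC)
cv2.imwrite("pics/c2.png",np.vstack([crop("pics/top0.png",130,125,160,55,5),crop("pics/top0.png",290,125,160,55,5)]))
E
```

```text
long [[ 0.45715106 -0.01563117]] [[ 0.45630103 -0.01438985]] [[ 0.45808609 -0.01477342]]
short [[ 0.41793769 -0.16492663]] [[ 0.41863892 -0.16386905]] [[ 0.42098733 -0.16523488]]
(array([457.5, -15.1,  61.8]), array([-0.73985596, -0.99843117, -0.0628376 ])) (array([ 418.4, -164.6,   46.1]), array([-0.75150755, -1.16269964,  0.12959167]))
dishR 472 ((382.50738525390625, -340.17572021484375), (57.2583122253418, 74.7186279296875), 65.6597671508789)
dishL 273 ((407.5046081542969, 166.24978637695312), (58.5327262878418, 78.69605255126953), 49.87675094604492)
box 278 ((387.8416748046875, 314.7534484863281), (83.12366485595703, 66.49394989013672), 85.27208709716797)
dtray 1303 ((603.0408325195312, 247.6827850341797), (171.4361114501953, 96.66920471191406), 82.13695526123047)
btray 1742 ((633.7476196289062, 11.785301208496094), (186.7255401611328, 78.2516098022461), 83.6159439086914)
rack 2974 ((602.3359985351562, -271.5740661621094), (103.02436828613281, 161.67404174804688), 0.46441271901130676)
```

View pics/c2.png

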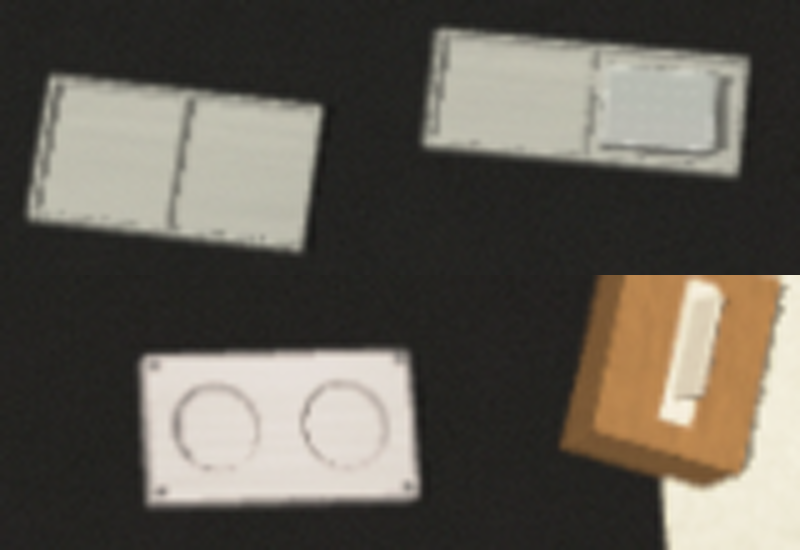

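Pocket rims in the top image are at about (333.0,155.0) and (358.6,154.6). I also read the tray corners off the crop. Next I square the wrist so that tool x = -Y and tool y = -X.

```bash
python3 - <<'E'
from h import *
print("pockets",plane("top",[(333.0,155.0),(358.6,154.6)],.02).round(4))
for c in ([(51,75),(323,104),(303,250),(28,220)],[(436,30),(749,58),(739,175),(424,148)]):
    uv=(np.array(c)+.5)/5-.5+[130,125]; w=plane("top",uv,.009)*1000
    ax=(w[0]+w[3]-w[1]-w[2])/2
    print(w.mean(0).round(1),np.linalg.norm(ax),np.degrees(np.arctan2(ax[1],ax[0]))-90, (w.mean(0)+ax/np.linalg.norm(ax)*44).round(1),(w.mean(0)+ax/np.linalg.norm(ax)*39).round(1),(w.mean(0)-ax/np.linalg.norm(ax)*39).round(1))
E
python3 -m crank '[[[0,0,0,0,0,8.3,0.085],[0,0,0,0,0,8.3,0.085],[0,0,0,0,0,8.3,0.085],[0,0,0,0,0,8.3,0.085],[0,0,0,0,0,8.3,0.085]]]'
python3 -m crank '[[[0,0,0,0,0,8.3,0.085],[0,0,0,0,0,8.3,0.085],[0,0,0,0,0,8.3,0.085],[0,0,0,0,0,8.3,0.085],[0,0,0,0,0,0.1,0.085]]]'
```

```text
pockets [[ 0.5968 -0.2324]
 [ 0.597  -0.3062]]
[602.6 249.2] 160.83981773731514 -7.480393674049125 [608.3 292.8] [607.7 287.8] [597.5 210.5]
[632.6  12. ] 181.32947500419914 -6.220520486502224 [637.4  55.7] [636.8  50.7] [628.4 -26.8]
time: 0.6
eef_pos: [0.1438, 0.5305, 0.1966]
orientation: [[0.544, -0.839, -0.0], [-0.839, -0.544, -0.001], [0.001, 0.001, -1.0]]
contact_force: [0.5, 0.0, -0.3]
opening: 0.0852
finger_force: 0.0
time: 1.1
eef_pos: [0.1438, 0.5305, 0.1967]
orientation: [[-0.001, -1.0, -0.0], [-1.0, 0.001, -0.001], [0.001, 0.0, -1.0]]
contact_force: [-0.6, 0.2, 0.8]
opening: 0.0847
finger_force: 0.0
```

```bash

python3 -m crank '[[[0.0364,-0.0209,0,0,0,0,0.085],[0.0364,-0.0209,0,0,0,0,0.085],[0.0364,-0.0209,0,0,0,0,0.085],[0.0364,-0.0209,0,0,0,0,0.085],[0.0364,-0.0209,0,0,0,0,0.085]]]' >/dev/null
python3 -m crank '[[[0.0364,-0.0209,0,0,0,0,0.085],[0.0364,-0.0209,0,0,0,0,0.085],[0.0364,-0.0209,0,0,0,0,0.085],[0.0364,-0.0209,0,0,0,0,0.085],[0.0364,-0.0209,0,0,0,0,0.085]]]' >/dev/null
python3 -m crank '[[[0.0364,-0.0209,0,0,0,0,0.085],[0.0364,-0.0209,0,0,0,0,0.085],[0.0364,-0.0209,0,0,0,0,0.085],[0.0364,-0.0209,0,0,0,0,0.085],[0.0364,-0.0209,0,0,0,0,0.085]]]'
python3 -m crank '[[[0,0,0,0,0,0,0.085],[0,0,0,0,0,0,0.085]]]'
```

```text
time: 2.6
eef_pos: [0.4581, -0.0167, 0.1971]
orientation: [[0.005, -1.0, 0.0], [-1.0, -0.005, 0.0], [-0.0, -0.0, -1.0]]
contact_force: [1.8, 1.0, 0.1]
opening: 0.0849
finger_force: 0.0
time: 2.8
eef_pos: [0.4576, -0.0158, 0.1967]
orientation: [[0.001, -1.0, -0.001], [-1.0, -0.001, -0.0], [0.0, 0.001, -1.0]]
contact_force: [0.0, 0.1, -0.7]
opening: 0.0848
finger_force: 0.0
```

```bash

python3 -m crank '[[[0,0,0.04,0,0,0,0.085],[0,0,0.04,0,0,0,0.085],[0,0,0.04,0,0,0,0.085],[0,0,0.035,0,0,0,0.085],[0,0,0.023,0,0,0,0.085]]]'
python3 -m crank '[[[0,0,0,0,0,0,0.06],[0,0,0,0,0,0,0.045],[0,0,0,0,0,0,0.038],[0,0,0,0,0,0,0.033],[0,0,0,0,0,0,0.028]]]'
python3 -m crank '[[[0,0,0,0,0,0,0.02],[0,0,0,0,0,0,0.02],[0,0,0,0,0,0,0.02],[0,0,0,0,0,0,0.02],[0,0,0,0,0,0,0.02]]]'
```

```text
time: 3.3
eef_pos: [0.4557, -0.014, 0.017]
orientation: [[0.005, -1.0, -0.003], [-1.0, -0.005, -0.0], [0.0, 0.003, -1.0]]
contact_force: [0.6, 0.5, -0.3]
opening: 0.0853
finger_force: 0.0
time: 3.8
eef_pos: [0.4584, -0.0147, 0.0202]
orientation: [[0.001, -1.0, 0.002], [-1.0, -0.001, 0.001], [-0.001, -0.002, -1.0]]
contact_force: [0.1, 0.1, -0.6]
opening: 0.0283
finger_force: 0.0
time: 4.3
eef_pos: [0.4578, -0.0152, 0.02]
orientation: [[0.001, -1.0, 0.001], [-1.0, -0.001, -0.0], [0.0, -0.001, -1.0]]
contact_force: [-2.3, -0.1, 6.3]
opening: 0.0205
finger_force: 18.1
```

```bash
cat >> h.py <<'E'
def snap(name,X,f,w=80,h=60,k=5):
    im=vision.get_image(name)[:,:,::-1]; u=proj(name,X)[0].astype(int)
    x=min(max(u[0]-w//2,0),512-w);y=min(max(u[1]-h//2,0),384-h); print(name,"origin",x,y)
    return cv2.resize(im[y:y+h,x:x+w],None,fx=k,fy=k,interpolation=cv2.INTER_CUBIC)
def both(X,f):
    cv2.imwrite(f,np.hstack([snap("top",X,f),snap("scene",X,f)])); s=arm.state(); print({k:np.round(s[k],4) for k in("time","eef_pos","opening","finger_force","contact_force")})
E
python3 -c "
from h import *
both([.4575,-.015,.04],'pics/g1.png')"
```

```text
top origin 217 174
scene origin 195 152
{'time': np.float64(4.4), 'eef_pos': array([ 0.4578, -0.0152,  0.02  ]), 'opening': np.float64(0.0204), 'finger_force': np.float64(18.15), 'contact_force': array([-2.1113, -0.1812,  7.2704])}
```

View pics/g1.png

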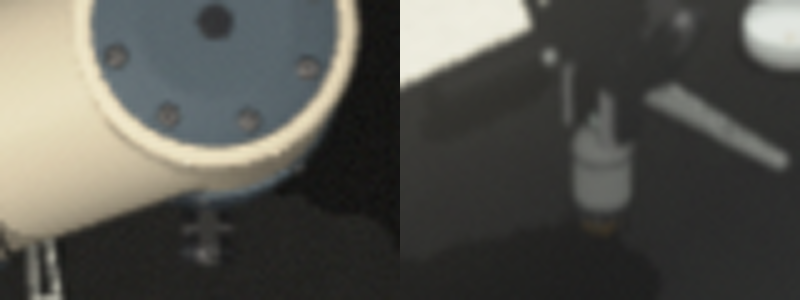

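The picture shows the fingers closed on the nose. Their tips are near crop y≈150, about 30 mm above where the reported TCP should be. The objective hasn't moved: its foot is still at scene px (235,197). I'll open, lift clear, and check the tips against the reported TCP.

```bash

python3 -m crank '[[[0,0,0,0,0,0,0.03],[0,0,0,0,0,0,0.06],[0,0,0,0,0,0,0.085],[0,0,0,0,0,0,0.085],[0,0,0,0,0,0,0.085]]]'
python3 -m crank '[[[0,0,-0.03,0,0,0,0.085],[0,0,-0.04,0,0,0,0.085],[0,0,-0.03,0,0,0,0.085],[0,0,0,0,0,0,0.02],[0,0,0,0,0,0,0.02]]]'
python3 -m crank '[[[0,0,0,0,0,0,0.02],[0,0,0,0,0,0,0.02],[0,0,0,0,0,0,0.02],[0,0,0,0,0,0,0.02]]]'
python3 - <<'E'
from h import *
e=arm.state()["eef_pos"]; print(e)
f=snap("scene",e,"",100,75,8)
im=vision.get_image("top")
for dz in(0,.02,.04): 
    u=proj("scene",e+[0,0,dz])[0]; o=proj("scene",e)[0].astype(int)-[50,37]; print(u,(u-o)*8)
    c=((u-o)*8+4).astype(int); cv2.drawMarker(f,tuple(int(v) for v in c),(0,0,255),0,10)
cv2.imwrite("pics/g2.png",f)
E
```

```text
time: 4.9
eef_pos: [0.4577, -0.015, 0.0191]
orientation: [[0.0, -1.0, -0.0], [-1.0, -0.0, -0.0], [0.0, 0.0, -1.0]]
contact_force: [-0.8, 0.2, 0.5]
opening: 0.0844
finger_force: 0.0
time: 5.4
eef_pos: [0.4579, -0.0148, 0.1195]
orientation: [[0.0, -1.0, 0.001], [-1.0, -0.0, 0.001], [-0.001, -0.001, -1.0]]
contact_force: [0.1, 0.1, -0.3]
opening: 0.0584
finger_force: 0.0
time: 5.8
eef_pos: [0.4574, -0.0151, 0.1187]
orientation: [[0.001, -1.0, -0.001], [-1.0, -0.001, -0.0], [0.0, 0.001, -1.0]]
contact_force: [-1.2, 0.3, -0.0]
opening: 0.0203
finger_force: 0.0
[ 0.45739831 -0.01511308  0.11866592]
scene origin 184 119
[234.58235853 156.83453884] [404.65886821 302.67631074]
[234.45644904 149.85743707] [403.6515923  246.85949655]
[234.32737426 142.70979937] [402.61899409 189.67839497]
```

View pics/g2.png

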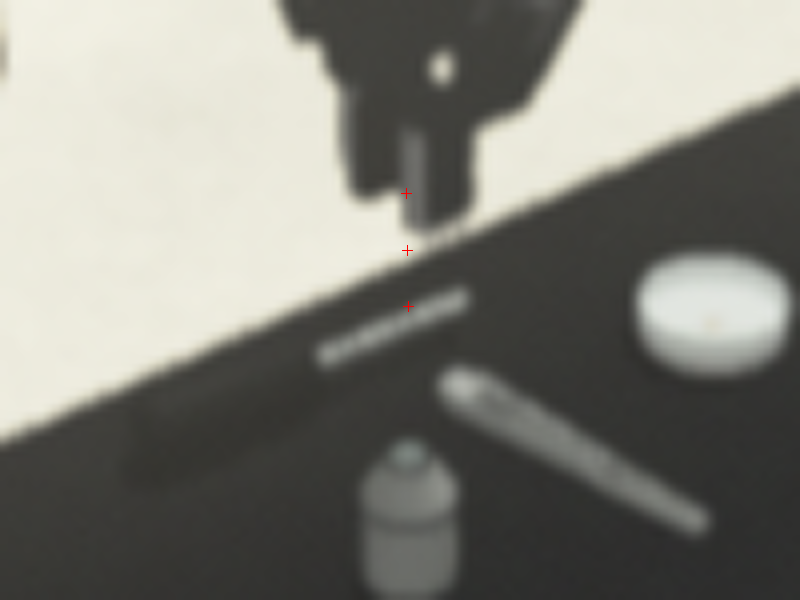

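At opening 20 mm, the fingertip pair's midpoint is at crop y≈212, against 303 for the reported TCP. The tips are therefore about 32 mm above the reported TCP, laterally fine. I'll allow for that offset and watch the force.

```bash

python3 -m crank '[[[0,0,0,0,0,0,0.085],[0,0,0,0,0,0,0.085],[0,0,0,0,0,0,0.085],[0,0,0.03,0,0,0,0.085],[0,0,0.03,0,0,0,0.085]]]'
python3 -m crank '[[[0,0,0.03,0,0,0,0.085],[0,0,0.02,0,0,0,0.085],[0,0,0.01,0,0,0,0.085],[0,0,0.01,0,0,0,0.085],[0,0,0,0,0,0,0.085]]]'
python3 -m crank '[[[0,0,0,0,0,0,0.06],[0,0,0,0,0,0,0.045],[0,0,0,0,0,0,0.038],[0,0,0,0,0,0,0.033],[0,0,0,0,0,0,0.028]]]'
python3 -m crank '[[[0,0,0,0,0,0,0.02],[0,0,0,0,0,0,0.02],[0,0,0,0,0,0,0.02],[0,0,0,0,0,0,0.02]]]'
python3 - <<'E'
from h import *
e=arm.state()["eef_pos"]
cv2.imwrite("pics/g3.png",snap("scene",[e[0],e[1],.04],"",80,60,8))
print(proj("scene",[[e[0],e[1],z] for z in(0,.016,.02,.048)]))
E
```

```text
time: 6.4
eef_pos: [0.4586, -0.0147, 0.0592]
orientation: [[0.001, -1.0, 0.003], [-1.0, -0.001, 0.001], [-0.001, -0.003, -1.0]]
contact_force: [-0.1, 0.1, -1.0]
opening: 0.0851
finger_force: 0.0
time: 6.9
eef_pos: [0.4573, -0.0151, -0.0114]
orientation: [[0.0, -1.0, -0.001], [-1.0, -0.0, -0.0], [0.0, 0.001, -1.0]]
contact_force: [0.1, -0.7, 0.6]
opening: 0.085
finger_force: 0.0
time: 7.4
eef_pos: [0.4575, -0.0151, -0.0103]
orientation: [[0.001, -1.0, -0.0], [-1.0, -0.001, -0.0], [0.0, 0.0, -1.0]]
contact_force: [-2.1, 1.6, 4.6]
opening: 0.0284
finger_force: 34.0
time: 7.8
eef_pos: [0.4576, -0.0151, -0.0102]
orientation: [[0.001, -1.0, 0.0], [-1.0, -0.001, -0.0], [0.0, -0.0, -1.0]]
contact_force: [-3.2, 0.2, 7.5]
opening: 0.0281
finger_force: 58.6
scene origin 195 152
[[235.31514641 195.06279484]
 [235.22826788 190.2080822 ]
 [235.20629783 188.98077343]
 [235.04962301 180.23270714]]
```

View pics/g3.png

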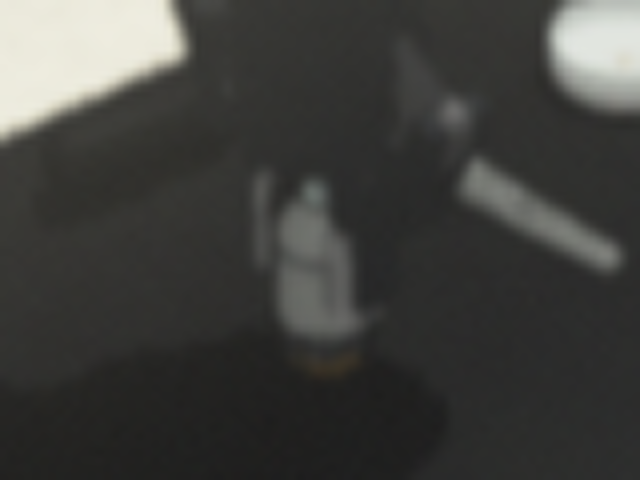

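The fingers now hold the barrel properly: opening 28 mm, full force 59 N, with the pad over the straight part in the crop. I'll lift and carry it to the far pocket.

```bash

python3 -m crank '[[[0,0,-0.01,0,0,0,0.02],[0,0,-0.03,0,0,0,0.02],[0,0,-0.03,0,0,0,0.02],[0,0,-0.03,0,0,0,0.02],[0,0,-0.01,0,0,0,0.02]]]'
python3 -m crank '[[[0.016,-0.0080,0,0,0,0,0.02],[0.0325,-0.0155,0,0,0,0,0.02],[0.0325,-0.0155,0,0,0,0,0.02],[0.0325,-0.0155,0,0,0,0,0.02],[0.0325,-0.0155,0,0,0,0,0.02]]]'
python3 -m crank '[[[0.0325,-0.0155,0,0,0,0,0.02],[0.0325,-0.0155,0,0,0,0,0.02],[0.0325,-0.0155,0,0,0,0,0.02],[0.0325,-0.0155,0,0,0,0,0.02],[0.0151,-0.0074,0,0,0,0,0.02]]]'
python3 -m crank '[[[0,0,0,0,0,0,0.02],[0,0,0,0,0,0,0.02]]]'
python3 - <<'E'
from h import *
both(arm.state()["eef_pos"]+[0,0,.02],"pics/g4.png")
E
```

```text
time: 8.35
eef_pos: [0.4597, -0.0148, 0.1027]
orientation: [[0.001, -1.0, 0.006], [-1.0, -0.001, 0.001], [-0.001, -0.006, -1.0]]
contact_force: [0.6, 0.4, -2.2]
opening: 0.0277
finger_force: 59.5
time: 8.85
eef_pos: [0.5277, -0.1621, 0.0983]
orientation: [[0.0, -1.0, -0.001], [-1.0, -0.0, 0.001], [-0.001, 0.001, -1.0]]
contact_force: [0.9, 0.7, -2.0]
opening: 0.028
finger_force: 59.5
time: 9.35
eef_pos: [0.5972, -0.3084, 0.0972]
orientation: [[-0.002, -1.0, -0.002], [-1.0, 0.002, 0.001], [-0.001, 0.002, -1.0]]
contact_force: [-0.2, 0.6, -2.2]
opening: 0.0281
finger_force: 59.5
time: 9.55
eef_pos: [0.5966, -0.3058, 0.0977]
orientation: [[-0.0, -1.0, -0.002], [-1.0, 0.0, 0.001], [-0.001, 0.002, -1.0]]
contact_force: [0.1, 0.2, -1.3]
opening: 0.0279
finger_force: 59.5
top origin 328 116
scene origin 121 212
{'time': np.float64(9.65), 'eef_pos': array([ 0.5968, -0.3051,  0.0988]), 'opening': np.float64(0.028), 'finger_force': np.float64(59.5444), 'contact_force': array([-0.576 ,  0.2207, -1.3178])}
```

View pics/g4.png

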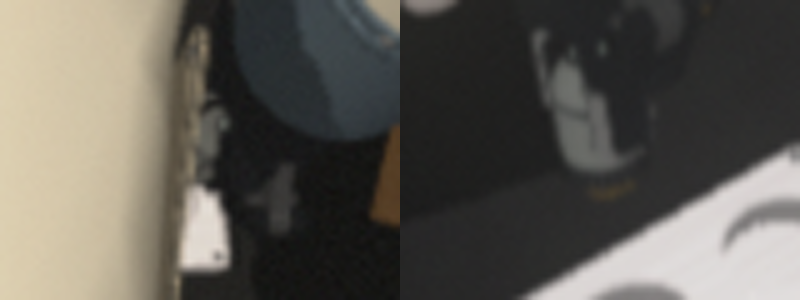

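```bash
python3 - <<'E'
from h import *
e=arm.state()["eef_pos"]
for z in(.10,.11,.12,.17): print(z,(proj("scene",[e[0],e[1],z])[0]-[121,212])*5+[400,0])
E
```

```text
0.1 [609.90798484 185.98534269]
0.11 [606.78105339 167.34907889]
0.12 [603.60542655 148.42672865]
0.17 [586.95491718  49.28079515]
```

The objective hangs straight: its edges follow the projected vertical at that spot. I'll lower it into the far pocket, with small steps at the end.

```bash

python3 -m crank '[[[0,0,0.02,0,0,0,0.02],[0,0,0.03,0,0,0,0.02],[0,0,0.025,0,0,0,0.02],[0,0,0.013,0,0,0,0.02],[0,0,0.003,0,0,0,0.02]]]'
python3 -m crank '[[[0,0,0.002,0,0,0,0.02],[0,0,0.001,0,0,0,0.02],[0,0,0,0,0,0,0.02]]]'
python3 -m crank '[[[0,0,0.001,0,0,0,0.02],[0,0,0.001,0,0,0,0.02],[0,0,0,0,0,0,0.02]]]'
```

```text
time: 10.15
eef_pos: [0.5961, -0.305, 0.0068]
orientation: [[0.001, -1.0, -0.003], [-1.0, -0.001, 0.001], [-0.001, 0.003, -1.0]]
contact_force: [0.0, -0.4, -0.9]
opening: 0.0279
finger_force: 59.5
time: 10.45
eef_pos: [0.598, -0.3063, 0.0064]
orientation: [[0.001, -1.0, 0.002], [-1.0, -0.001, -0.001], [0.001, -0.002, -1.0]]
contact_force: [-0.2, 0.2, -2.2]
opening: 0.0282
finger_force: 59.6
time: 10.75
eef_pos: [0.5972, -0.306, 0.0032]
orientation: [[0.0, -1.0, 0.0], [-1.0, -0.0, 0.0], [-0.0, -0.0, -1.0]]
contact_force: [-0.3, -0.4, -2.7]
opening: 0.0279
finger_force: 59.6
```

```bash

for i in 1; do python3 -m crank '[[[0,0,0.001,0,0,0,0.02],[0,0,0.001,0,0,0,0.02],[0,0,0,0,0,0,0.02]]]'|egrep "pos|contact"; done
python3 -m crank '[[[0,0,0.001,0,0,0,0.02],[0,0,0,0,0,0,0.02],[0,0,0,0,0,0,0.02]]]'|egrep "pos|contact"
```

```text
eef_pos: [0.5971, -0.306, 0.0009]
contact_force: [0.0, 0.1, -1.3]
eef_pos: [0.5972, -0.3061, 0.0002]
contact_force: [0.5, -0.0, -1.7]
```

```bash

python3 -m crank '[[[0,0,0.001,0,0,0,0.02],[0,0,0,0,0,0,0.02],[0,0,0,0,0,0,0.02]]]'|egrep "pos|contact"
python3 -m crank '[[[0,0,0.001,0,0,0,0.02],[0,0,0,0,0,0,0.02],[0,0,0,0,0,0,0.02]]]'|egrep "pos|contact"
```

```text
eef_pos: [0.5974, -0.3062, -0.0001]
contact_force: [-2.0, 1.0, 2.8]
eef_pos: [0.5974, -0.3063, -0.0002]
contact_force: [-4.1, 1.8, 8.6]
```

It is seated at TCP z≈0.000, exactly 10 mm above the grasp height, so nothing slipped. I'll release and go to the short objective.

```bash

python3 -m crank '[[[0,0,0,0,0,0,0.032],[0,0,0,0,0,0,0.04],[0,0,0,0,0,0,0.055],[0,0,0,0,0,0,0.07],[0,0,0,0,0,0,0.085]]]'
python3 -m crank '[[[0,0,-0.005,0,0,0,0.085],[0,0,-0.02,0,0,0,0.085],[0,0,-0.03,0,0,0,0.085],[0,0,-0.03,0,0,0,0.085],[0,0,-0.025,0,0,0,0.085]]]'
python3 -m crank '[[[-0.0202,0.0256,0,0,0,0,0.085],[-0.0202,0.0256,0,0,0,0,0.085],[-0.0202,0.0256,0,0,0,0,0.085],[-0.0202,0.0256,0,0,0,0,0.085],[-0.0202,0.0256,0,0,0,0,0.085]]]'>/dev/null
python3 -m crank '[[[-0.0202,0.0256,0,0,0,0,0.085],[-0.0202,0.0256,0,0,0,0,0.085],[0,0,0,0,0,0,0.085],[0,0,0,0,0,0,0.085],[0,0,0,0,0,0,0.085]]]'
python3 - <<'E'
from h import *
cv2.imwrite("pics/g5.png",snap("scene",[.53,-.25,.05],"",110,80,7))
E
```

```text
time: 12.45
eef_pos: [0.5972, -0.3061, -0.002]
orientation: [[0.0, -1.0, -0.0], [-1.0, -0.0, 0.0], [-0.0, 0.0, -1.0]]
contact_force: [1.1, -0.2, 1.0]
opening: 0.0812
finger_force: 0.0
time: 12.95
eef_pos: [0.5976, -0.3064, 0.1106]
orientation: [[0.001, -1.0, 0.002], [-1.0, -0.001, -0.001], [0.001, -0.002, -1.0]]
contact_force: [1.2, 0.4, 0.1]
opening: 0.0848
finger_force: 0.0
time: 13.95
eef_pos: [0.4187, -0.165, 0.1086]
orientation: [[0.001, -1.0, 0.001], [-1.0, -0.001, -0.0], [0.0, -0.001, -1.0]]
contact_force: [0.2, 0.3, 0.6]
opening: 0.0847
finger_force: 0.0
scene origin 116 196
```

View pics/g5.png

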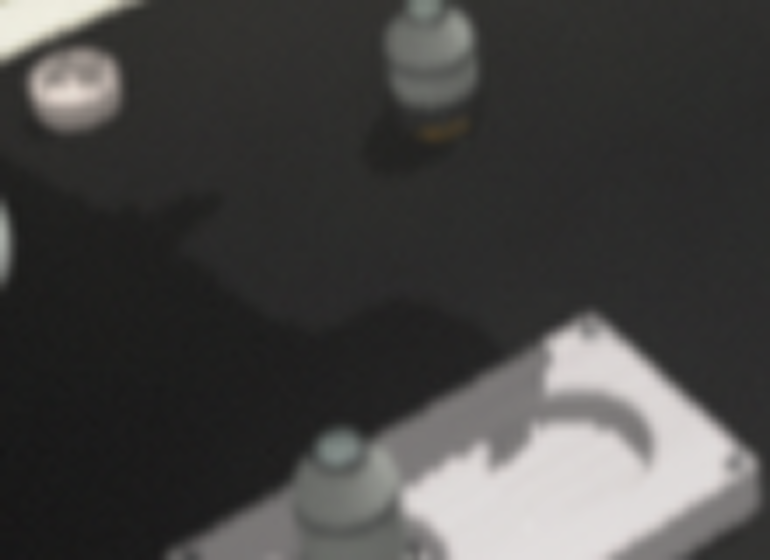

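The long objective stands upright in the far pocket. Next is the short one.

```bash

python3 -m crank '[[[0,0,0.03,0,0,0,0.085],[0,0,0.04,0,0,0,0.085],[0,0,0.03,0,0,0,0.085],[0,0,0.0145,0,0,0,0.085],[0,0,0.005,0,0,0,0.085]]]'>/dev/null
python3 -m crank '[[[0,0,0,0,0,0,0.065],[0,0,0,0,0,0,0.05],[0,0,0,0,0,0,0.038],[0,0,0,0,0,0,0.033],[0,0,0,0,0,0,0.028]]]'
python3 -m crank '[[[0,0,0,0,0,0,0.02],[0,0,0,0,0,0,0.02],[0,0,0,0,0,0,0.02],[0,0,0,0,0,0,0.02]]]'
```

```text
time: 15.0
eef_pos: [0.4185, -0.1649, -0.0105]
orientation: [[0.001, -1.0, 0.001], [-1.0, -0.001, -0.0], [0.0, -0.001, -1.0]]
contact_force: [-0.6, 0.1, 2.9]
opening: 0.0285
finger_force: 22.8
time: 15.4
eef_pos: [0.4185, -0.1649, -0.0103]
orientation: [[0.001, -1.0, 0.001], [-1.0, -0.001, -0.0], [0.0, -0.001, -1.0]]
contact_force: [-2.0, 1.5, 6.4]
opening: 0.027
finger_force: 58.6
```

```bash

python3 -m crank '[[[0,0,-0.01,0,0,0,0.02],[0,0,-0.025,0,0,0,0.02],[0,0,-0.03,0,0,0,0.02],[0,0,-0.03,0,0,0,0.02],[0,0,-0.015,0,0,0,0.02]]]'
python3 - <<'E'
from h import *
cv2.imwrite("pics/g6.png",snap("scene",[.4185,-.165,.13],"",80,60,6))
E
python3 -m crank '[[[0.01125,-0.0297,0,0,0,0,0.02],[0.01125,-0.0297,0,0,0,0,0.02],[0.01125,-0.0297,0,0,0,0,0.02],[0.01125,-0.0297,0,0,0,0,0.02],[0.01125,-0.0297,0,0,0,0,0.02]]]'
python3 -m crank '[[[0.01125,-0.0297,0,0,0,0,0.02],[0,0,0,0,0,0,0.02],[0,0,0,0,0,0,0.02]]]'
```

```text
time: 15.9
eef_pos: [0.4192, -0.165, 0.1019]
orientation: [[0.001, -1.0, 0.004], [-1.0, -0.001, -0.001], [0.001, -0.004, -1.0]]
contact_force: [0.9, -0.1, -1.2]
opening: 0.0268
finger_force: 59.4
scene origin 132 138
time: 16.45
eef_pos: [0.5671, -0.2212, 0.0981]
orientation: [[0.0, -1.0, -0.001], [-1.0, -0.0, 0.001], [-0.001, 0.001, -1.0]]
contact_force: [0.3, 0.8, -1.1]
opening: 0.0268
finger_force: 59.5
time: 16.75
eef_pos: [0.5958, -0.232, 0.0973]
orientation: [[0.0, -1.0, -0.002], [-1.0, -0.0, 0.001], [-0.001, 0.002, -1.0]]
contact_force: [-0.4, 0.6, -0.3]
opening: 0.0268
finger_force: 59.6
```

View pics/g6.png

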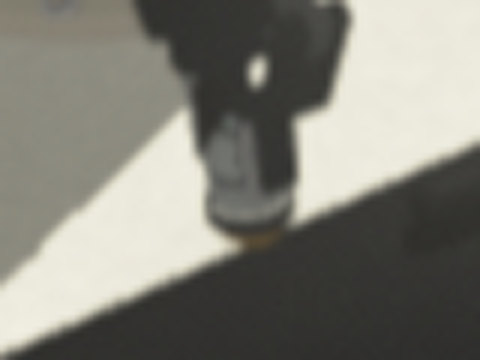

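It is held upright low on the barrel. Lowering into the near pocket.

```bash

python3 -m crank '[[[0,0,0.02,0,0,0,0.02],[0,0,0.03,0,0,0,0.02],[0,0,0.025,0,0,0,0.02],[0,0,0.013,0,0,0,0.02],[0,0,0.003,0,0,0,0.02]]]'|egrep "pos|contact"
python3 -m crank '[[[0,0,0.002,0,0,0,0.02],[0,0,0.001,0,0,0,0.02],[0,0,0.001,0,0,0,0.02],[0,0,0.001,0,0,0,0.02],[0,0,0,0,0,0,0.02]]]'|egrep "pos|contact"
python3 -m crank '[[[0,0,0.001,0,0,0,0.02],[0,0,0,0,0,0,0.02],[0,0,0,0,0,0,0.02]]]'|egrep "pos|contact"
```

```text
eef_pos: [0.5946, -0.2317, 0.0064]
contact_force: [-0.9, -0.1, -0.5]
eef_pos: [0.5964, -0.2322, 0.003]
contact_force: [0.3, 0.7, -1.2]
eef_pos: [0.5962, -0.2321, 0.0017]
contact_force: [0.3, -0.6, -1.6]
```

```bash

python3 -m crank '[[[0,0,0.001,0,0,0,0.02],[0,0,0,0,0,0,0.02],[0,0,0,0,0,0,0.02]]]'|egrep "pos|contact"
python3 -m crank '[[[0,0,0.001,0,0,0,0.02],[0,0,0,0,0,0,0.02],[0,0,0,0,0,0,0.02]]]'|egrep "pos|contact"
python3 -m crank '[[[0,0,0.001,0,0,0,0.02],[0,0,0,0,0,0,0.02],[0,0,0,0,0,0,0.02]]]'|egrep "pos|contact"
```

```text
eef_pos: [0.5962, -0.2321, 0.0006]
contact_force: [0.3, -0.5, -2.1]
eef_pos: [0.5964, -0.2322, -0.0001]
contact_force: [0.3, 0.6, -0.2]
eef_pos: [0.5964, -0.2323, -0.0002]
contact_force: [-1.9, 1.0, 4.6]
```

Seated. I'll release and go to the right-hand dish. There I'll feel for the mat with the fingers at 62 mm opening, to fix the grip height.

```bash

python3 -m crank '[[[0,0,0,0,0,0,0.032],[0,0,0,0,0,0,0.04],[0,0,0,0,0,0,0.055],[0,0,0,0,0,0,0.07],[0,0,0,0,0,0,0.085]]]'>/dev/null
python3 -m crank '[[[0,0,-0.005,0,0,0,0.085],[0,0,-0.02,0,0,0,0.085],[0,0,-0.03,0,0,0,0.085],[0,0,-0.03,0,0,0,0.085],[0,0,-0.025,0,0,0,0.085]]]'
python3 -m crank '[[[0.01474,0.0313,0,0,0,0,0.085],[0.01474,0.0313,0,0,0,0,0.085],[0.01474,0.0313,0,0,0,0,0.085],[0.01474,0.0313,0,0,0,0,0.085],[0.01474,0.0313,0,0,0,0,0.085]]]'>/dev/null
python3 -m crank '[[[0.01474,0.0313,0,0,0,0,0.085],[0.01474,0.0313,0,0,0,0,0.085],[0,0,0,0,0,0,0.085],[0,0,0,0,0,0,0.085],[0,0,0,0,0,0,0.085]]]'
python3 -m crank '[[[0,0,0.03,0,0,0,0.08],[0,0,0.03,0,0,0,0.08],[0,0,0.03,0,0,0,0.08],[0,0,0.02,0,0,0,0.08],[0,0,0,0,0,0,0.08]]]'
python3 - <<'E'
from h import *
cv2.imwrite("pics/g7.png",np.hstack([snap("scene",[.377,-.335,.02],"",80,75,5),snap("scene",[.59,-.27,.05],"",80,75,5)]))
E
```

```text
time: 19.95
eef_pos: [0.5966, -0.2324, 0.1111]
orientation: [[0.001, -1.0, 0.002], [-1.0, -0.001, -0.001], [0.001, -0.002, -1.0]]
contact_force: [0.4, -0.8, -0.6]
opening: 0.0851
finger_force: 0.0
time: 20.95
eef_pos: [0.3778, -0.3354, 0.109]
orientation: [[0.001, -1.0, 0.001], [-1.0, -0.001, -0.0], [0.0, -0.001, -1.0]]
contact_force: [-0.3, -0.4, 0.6]
opening: 0.0851
finger_force: 0.0
time: 21.45
eef_pos: [0.3758, -0.3338, -0.0041]
orientation: [[0.001, -1.0, -0.005], [-1.0, -0.001, 0.003], [-0.003, 0.005, -1.0]]
contact_force: [-0.8, 0.0, 0.1]
opening: 0.0795
finger_force: 0.0
scene origin 64 190
scene origin 139 219
```

View pics/g7.png

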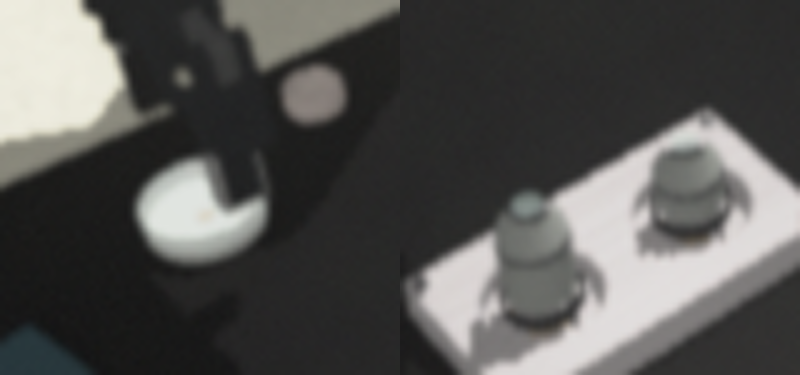

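Both objectives stand in their pockets. The +x finger hovers above the dish's right edge. I'll feel downward.

```bash

python3 -m crank '[[[0,0,0.005,0,0,0,0.08],[0,0,0.005,0,0,0,0.08],[0,0,0.005,0,0,0,0.075],[0,0,0.005,0,0,0,0.07],[0,0,0,0,0,0,0.067]]]'|egrep "pos|cont|open"
python3 -m crank '[[[0,0,0.003,0,0,0,0.067],[0,0,0.003,0,0,0,0.067],[0,0,0,0,0,0,0.067]]]'|egrep "pos|cont|open"
python3 - <<'E'
from h import *
cv2.imwrite("pics/g8.png",snap("scene",[.377,-.335,.02],"",80,75,7))
for z in (0,.01,.02): print(proj("scene",[[.377+.034,-.335,z]]))
E
```

```text
eef_pos: [0.3766, -0.3352, -0.022]
contact_force: [-0.5, -0.1, -0.5]
opening: 0.0671
eef_pos: [0.3769, -0.3353, -0.0277]
contact_force: [-0.5, 0.1, 0.1]
opening: 0.0665
scene origin 64 190
[[113.36809621 241.66369382]]
[[112.52571718 238.49057191]]
[[111.672339   235.27661882]]
```

View pics/g8.png

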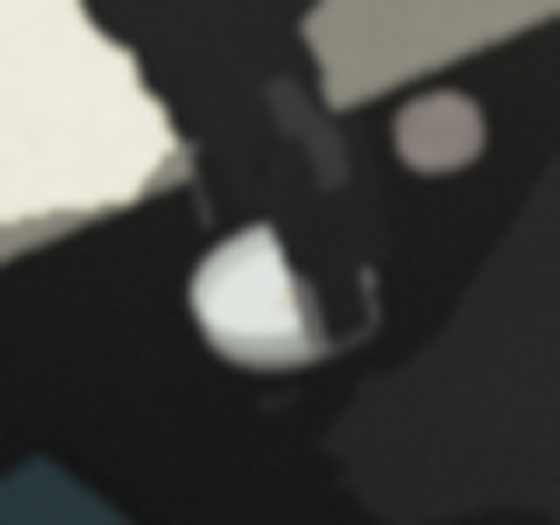

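```bash

python3 -m crank '[[[0,0,0.003,0,0,0,0.062],[0,0,0,0,0,0,0.062],[0,0,0,0,0,0,0.062]]]'|egrep "pos|cont|open"
python3 -m crank '[[[0,0,0.002,0,0,0,0.062],[0,0,0,0,0,0,0.062],[0,0,0,0,0,0,0.062]]]'|egrep "pos|cont|open"
python3 -m crank '[[[0,0,0.002,0,0,0,0.062],[0,0,0,0,0,0,0.062],[0,0,0,0,0,0,0.062]]]'|egrep "pos|cont|open"
```

```text
eef_pos: [0.3771, -0.3354, -0.0304]
contact_force: [0.5, 0.0, -0.6]
opening: 0.062
eef_pos: [0.3771, -0.3354, -0.0324]
contact_force: [-0.1, -0.0, 0.1]
opening: 0.0621
eef_pos: [0.3771, -0.3354, -0.0344]
contact_force: [0.4, 0.2, -0.3]
opening: 0.0622
```

```bash

python3 -m crank '[[[0,0,0.0015,0,0,0,0.062],[0,0,0,0,0,0,0.062]]]'|egrep "pos|cont"
python3 -m crank '[[[0,0,0.0015,0,0,0,0.062],[0,0,0,0,0,0,0.062]]]'|egrep "pos|cont"
python3 -m crank '[[[0,0,0.001,0,0,0,0.062],[0,0,0,0,0,0,0.062]]]'|egrep "pos|cont"
```

```text
eef_pos: [0.377, -0.3354, -0.036]
contact_force: [-0.6, 0.7, 0.8]
eef_pos: [0.377, -0.3353, -0.0375]
contact_force: [-0.2, -0.5, 0.4]
eef_pos: [0.3771, -0.3354, -0.0384]
contact_force: [-0.2, -0.7, 0.3]
```

```bash

python3 -m crank '[[[0,0,0.001,0,0,0,0.062],[0,0,0,0,0,0,0.062]]]'|egrep "pos|cont"
python3 -m crank '[[[0,0,0.001,0,0,0,0.062],[0,0,0,0,0,0,0.062]]]'|egrep "pos|cont"
python3 -m crank '[[[0,0,0.001,0,0,0,0.062],[0,0,0,0,0,0,0.062]]]'|egrep "pos|cont"
```

```text
eef_pos: [0.3771, -0.3354, -0.0394]
contact_force: [0.0, -0.2, -0.6]
eef_pos: [0.3772, -0.3355, -0.0396]
contact_force: [-0.9, 1.3, 6.5]
eef_pos: [0.3772, -0.3355, -0.0397]
contact_force: [-3.7, 5.4, 16.5]
```

Mat contact is at TCP z = −0.0395 (opening 62). I'll raise so the tips sit about 8 mm up, then grip.

```bash

python3 -m crank '[[[0,0,-0.012,0,0,0,0.062],[0,0,0,0,0,0,0.062],[0,0,0,0,0,0,0.058],[0,0,0,0,0,0,0.055],[0,0,0,0,0,0,0.052]]]'
python3 -m crank '[[[0,0,0,0,0,0,0.045],[0,0,0,0,0,0,0.045],[0,0,0,0,0,0,0.045],[0,0,0,0,0,0,0.045]]]'
```

```text
time: 25.0
eef_pos: [0.3768, -0.3352, -0.0294]
orientation: [[0.001, -1.0, -0.001], [-1.0, -0.001, 0.0], [-0.0, 0.001, -1.0]]
contact_force: [-1.5, 1.0, 5.1]
opening: 0.0531
finger_force: 44.2
time: 25.4
eef_pos: [0.3769, -0.3353, -0.0292]
orientation: [[0.001, -1.0, -0.001], [-1.0, -0.001, 0.0], [-0.0, 0.001, -1.0]]
contact_force: [-0.5, 1.8, 6.8]
opening: 0.052
finger_force: 61.3
```

```bash

python3 -m crank '[[[0,0,-0.01,0,0,0,0.045],[0,0,-0.025,0,0,0,0.045],[0,0,-0.035,0,0,0,0.045],[0,0,-0.035,0,0,0,0.045],[0,0,-0.015,0,0,0,0.045]]]' |egrep "pos|open|finger"
python3 -m crank '[[[-0.0346,-0.0128,0,0,0,0,0.045],[-0.0346,-0.0128,0,0,0,0,0.045],[-0.0346,-0.0128,0,0,0,0,0.045],[-0.0346,-0.0128,0,0,0,0,0.045],[-0.0346,-0.0128,0,0,0,0,0.045]]]' >/dev/null
python3 -m crank '[[[-0.0346,-0.0128,0,0,0,0,0.045],[-0.0346,-0.0128,0,0,0,0,0.045],[-0.0346,-0.0128,0,0,0,0,0.045],[-0.0346,-0.0128,0,0,0,0,0.045],[-0.0346,-0.0128,0,0,0,0,0.045]]]' >/dev/null
python3 -m crank '[[[-0.0346,-0.0128,0,0,0,0,0.045],[-0.0346,-0.0128,0,0,0,0,0.045],[-0.0346,-0.0128,0,0,0,0,0.045],[-0.0346,-0.0128,0,0,0,0,0.045],[-0.0346,-0.0128,0,0,0,0,0.045]]]' >/dev/null
python3 -m crank '[[[-0.0346,-0.0128,0,0,0,0,0.045],[-0.0346,-0.0128,0,0,0,0,0.045],[-0.0346,-0.0128,0,0,0,0,0.045],[0,0,0,0,0,0,0.045],[0,0,0,0,0,0,0.045]]]'
python3 - <<'E'
from h import *
cv2.imwrite("pics/g9.png",snap("scene",[.605,.27,.04],"",100,75,6))
E
```

```text
eef_pos: [0.3786, -0.3366, 0.0944]
opening: 0.0523
finger_force: 62.6
time: 27.9
eef_pos: [0.6069, 0.288, 0.0899]
orientation: [[0.002, -1.0, -0.001], [-1.0, -0.002, -0.001], [0.001, 0.001, -1.0]]
contact_force: [0.1, -0.2, 0.2]
opening: 0.0524
finger_force: 62.7
scene origin 301 129
```

View pics/g9.png

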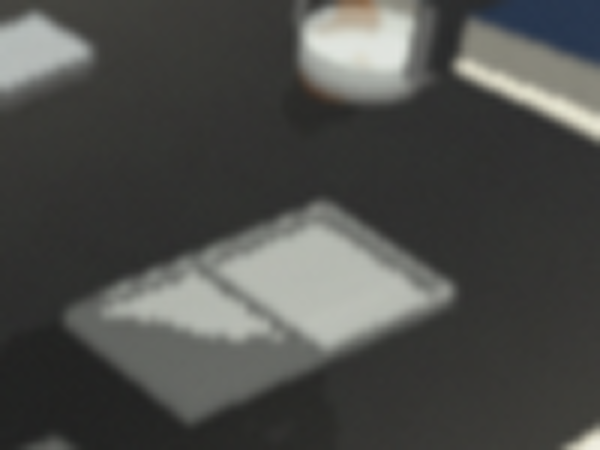

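The dish hangs level above the bay. Lowering.

```bash

python3 -m crank '[[[0,0,0.025,0,0,0,0.045],[0,0,0.035,0,0,0,0.045],[0,0,0.03,0,0,0,0.045],[0,0,0.014,0,0,0,0.045],[0,0,0.004,0,0,0,0.045]]]' |egrep "pos|cont"
python3 -m crank '[[[0,0,0.001,0,0,0,0.045],[0,0,0.001,0,0,0,0.045],[0,0,0,0,0,0,0.045]]]' |egrep "pos|cont"
python3 -m crank '[[[0,0,0.001,0,0,0,0.045],[0,0,0.001,0,0,0,0.045],[0,0,0,0,0,0,0.045]]]' |egrep "pos|cont"
```

```text
eef_pos: [0.6064, 0.286, -0.0185]
contact_force: [1.8, 0.8, 0.1]
eef_pos: [0.6081, 0.288, -0.0178]
contact_force: [-0.8, -0.2, 0.5]
eef_pos: [0.6072, 0.2875, -0.0213]
contact_force: [-0.6, -0.4, -0.2]
```

```bash

python3 -m crank '[[[0,0,0.001,0,0,0,0.045],[0,0,0.001,0,0,0,0.045],[0,0,0,0,0,0,0.045]]]' |egrep "pos|cont"
python3 -m crank '[[[0,0,0.001,0,0,0,0.045],[0,0,0.001,0,0,0,0.045],[0,0,0,0,0,0,0.045]]]' |egrep "pos|cont"
python3 -m crank '[[[0,0,0.001,0,0,0,0.045],[0,0,0,0,0,0,0.045],[0,0,0,0,0,0,0.045]]]' |egrep "pos|cont"
```

```text
eef_pos: [0.6071, 0.2874, -0.0236]
contact_force: [-0.5, -0.2, -0.7]
eef_pos: [0.6071, 0.2874, -0.0256]
contact_force: [-0.0, 0.3, -1.1]
eef_pos: [0.6074, 0.2875, -0.026]
contact_force: [0.1, 0.3, 1.5]
```

Contact is at −0.026, as predicted. I'll release and go to the left dish.

```bash

python3 -m crank '[[[0,0,0,0,0,0,0.055],[0,0,0,0,0,0,0.058],[0,0,0,0,0,0,0.064],[0,0,0,0,0,0,0.072],[0,0,0,0,0,0,0.08]]]' |egrep "pos|cont|open"
python3 -m crank '[[[0,0,-0.005,0,0,0,0.08],[0,0,-0.02,0,0,0,0.08],[0,0,-0.03,0,0,0,0.08],[0,0,-0.02,0,0,0,0.08],[0,0,-0.005,0,0,0,0.08]]]' |egrep "pos|open"
python3 -m crank '[[[0.01664,0.02941,0,0,0,0,0.08],[0.01664,0.02941,0,0,0,0,0.08],[0.01664,0.02941,0,0,0,0,0.08],[0.01664,0.02941,0,0,0,0,0.08],[0.01664,0.02941,0,0,0,0,0.08]]]' >/dev/null
python3 -m crank '[[[0.01664,0.02941,0,0,0,0,0.08],[0.01664,0.02941,0,0,0,0,0.08],[0,0,0,0,0,0,0.08],[0,0,0,0,0,0,0.08],[0,0,0,0,0,0,0.08]]]' |egrep "pos|open"
python3 - <<'E'
from h import *
cv2.imwrite("pics/g10.png",np.hstack([snap("scene",[.61,.25,.01],"",80,70,5),snap("scene",[.4015,.171,.05],"",80,70,5)]))
E
```

```text
eef_pos: [0.6072, 0.2875, -0.0264]
contact_force: [0.6, 0.5, -0.5]
opening: 0.0798
eef_pos: [0.609, 0.2884, 0.0575]
opening: 0.0801
eef_pos: [0.4021, 0.1714, 0.0538]
opening: 0.0799
scene origin 306 144
scene origin 233 110
```

View pics/g10.png

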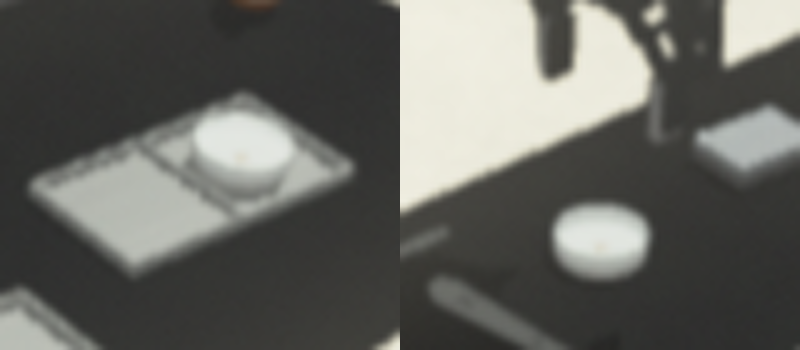

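The first dish lies flat in the far bay. Gripping the second.

```bash

python3 -m crank '[[[0,0,0.025,0,0,0,0.08],[0,0,0.03,0,0,0,0.08],[0,0,0.018,0,0,0,0.08],[0,0,0.008,0,0,0,0.08],[0,0,0.002,0,0,0,0.08]]]' |egrep "pos|cont|open"
python3 -m crank '[[[0,0,0,0,0,0,0.07],[0,0,0,0,0,0,0.062],[0,0,0,0,0,0,0.058],[0,0,0,0,0,0,0.055],[0,0,0,0,0,0,0.052]]]' |egrep "pos|cont|open"
python3 -m crank '[[[0,0,0,0,0,0,0.045],[0,0,0,0,0,0,0.045],[0,0,0,0,0,0,0.045],[0,0,0,0,0,0,0.045]]]'
```

```text
eef_pos: [0.4014, 0.1707, -0.0301]
contact_force: [0.2, 0.1, 0.3]
opening: 0.0795
eef_pos: [0.4018, 0.1712, -0.0282]
contact_force: [-2.8, -0.9, 8.9]
opening: 0.0529
time: 33.45
eef_pos: [0.4018, 0.1712, -0.028]
orientation: [[0.001, -1.0, 0.001], [-1.0, -0.001, 0.001], [-0.001, -0.001, -1.0]]
contact_force: [-3.2, -0.5, 10.9]
opening: 0.052
finger_force: 60.5
```

```bash

python3 -m crank '[[[0,0,-0.01,0,0,0,0.045],[0,0,-0.025,0,0,0,0.045],[0,0,-0.03,0,0,0,0.045],[0,0,-0.015,0,0,0,0.045]]]' |egrep "pos|open|finger"
python3 -m crank '[[[-0.0065,-0.0326,0,0,0,0,0.045],[-0.0065,-0.0326,0,0,0,0,0.045],[-0.0065,-0.0326,0,0,0,0,0.045],[-0.0065,-0.0326,0,0,0,0,0.045],[-0.0065,-0.0326,0,0,0,0,0.045]]]' >/dev/null
python3 -m crank '[[[-0.0066,-0.0326,0,0,0,0,0.045],[0,0,0,0,0,0,0.045],[0,0,0,0,0,0,0.045]]]' |egrep "pos|open|finger"
python3 -m crank '[[[0,0,0.025,0,0,0,0.045],[0,0,0.03,0,0,0,0.045],[0,0,0.012,0,0,0,0.045],[0,0,0.003,0,0,0,0.045],[0,0,0,0,0,0,0.045]]]' |egrep "pos|cont"
python3 -m crank '[[[0,0,0.001,0,0,0,0.045],[0,0,0.001,0,0,0,0.045],[0,0,0,0,0,0,0.045]]]' |egrep "pos|cont"
```

```text
eef_pos: [0.4027, 0.1717, 0.0537]
opening: 0.052
finger_force: 62.6
eef_pos: [0.5971, 0.2099, 0.0504]
opening: 0.0518
finger_force: 62.7
eef_pos: [0.5972, 0.2102, -0.0184]
contact_force: [-0.5, -0.5, -0.0]
eef_pos: [0.5974, 0.2103, -0.0206]
contact_force: [-0.1, -0.5, -0.5]
```

```bash

python3 -m crank '[[[0,0,0.001,0,0,0,0.045],[0,0,0.001,0,0,0,0.045],[0,0,0,0,0,0,0.045]]]' |egrep "pos|cont"
python3 -m crank '[[[0,0,0.001,0,0,0,0.045],[0,0,0.001,0,0,0,0.045],[0,0,0,0,0,0,0.045]]]' |egrep "pos|cont"
python3 -m crank '[[[0,0,0.001,0,0,0,0.045],[0,0,0,0,0,0,0.045],[0,0,0,0,0,0,0.045]]]' |egrep "pos|cont"
```

```text
eef_pos: [0.5969, 0.21, -0.0235]
contact_force: [-0.4, -1.2, -1.3]
eef_pos: [0.5971, 0.2101, -0.0249]
contact_force: [-2.3, 0.1, 3.6]
eef_pos: [0.5971, 0.2101, -0.0249]
contact_force: [-4.2, -0.3, 8.9]
```

Seated. I'll release and go to the probe box, using its side-face-corrected centre of about (0.384, 0.3215).

```bash

python3 -m crank '[[[0,0,0,0,0,0,0.055],[0,0,0,0,0,0,0.058],[0,0,0,0,0,0,0.064],[0,0,0,0,0,0,0.072],[0,0,0,0,0,0,0.08]]]' |egrep "pos|cont|open"
python3 -m crank '[[[0,0,-0.007,0,0,0,0.08],[0,0,-0.02,0,0,0,0.08],[0,0,-0.03,0,0,0,0.08],[0,0,-0.02,0,0,0,0.08],[0,0,-0.005,0,0,0,0.08]]]' |egrep "pos|open"
python3 -m crank '[[[-0.0159,0.0304,0,0,0,0,0.08],[-0.0159,0.0304,0,0,0,0,0.08],[-0.0159,0.0304,0,0,0,0,0.08],[-0.0159,0.0304,0,0,0,0,0.08],[-0.0159,0.0304,0,0,0,0,0.08]]]' >/dev/null
python3 -m crank '[[[-0.0159,0.0304,0,0,0,0,0.08],[-0.0159,0.0304,0,0,0,0,0.08],[0,0,0,0,0,0,0.08],[0,0,0,0,0,0,0.08],[0,0,0,0,0,0,0.08]]]' |egrep "pos|open"
python3 - <<'E'
from h import *
cv2.imwrite("pics/g11.png",np.hstack([snap("scene",[.61,.25,.01],"",80,70,5),snap("scene",[.384,.3215,.03],"",80,70,5)]))
E
```

```text
eef_pos: [0.597, 0.21, -0.0265]
contact_force: [0.3, 0.5, 0.6]
opening: 0.0801
eef_pos: [0.5989, 0.2109, 0.0593]
opening: 0.0802
eef_pos: [0.3845, 0.3209, 0.0555]
opening: 0.0798
scene origin 306 144
scene origin 264 97
```

View pics/g11.png

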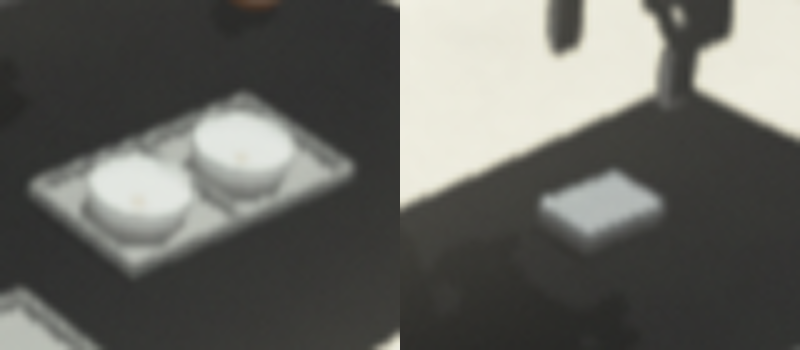

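Both dishes lie flat in their bays. I count 15 pictures viewed, one over the 14 allowed, so from here I'll only use numbers. Gripping the box.

```bash

python3 -m crank '[[[0,0,0.025,0,0,0,0.08],[0,0,0.03,0,0,0,0.08],[0,0,0.018,0,0,0,0.08],[0,0,0.008,0,0,0,0.08],[0,0,0.002,0,0,0,0.08]]]' |egrep "pos|cont|open"
python3 -m crank '[[[0,0,0,0,0,0,0.07],[0,0,0,0,0,0,0.06],[0,0,0,0,0,0,0.054],[0,0,0,0,0,0,0.049],[0,0,0,0,0,0,0.045]]]' |egrep "pos|cont|open"
python3 -m crank '[[[0,0,0,0,0,0,0.036],[0,0,0,0,0,0,0.036],[0,0,0,0,0,0,0.036],[0,0,0,0,0,0,0.036]]]'
```

```text
eef_pos: [0.3844, 0.3205, -0.0281]
contact_force: [-0.7, 0.3, 0.5]
opening: 0.0802
eef_pos: [0.3846, 0.3218, -0.0263]
contact_force: [-0.7, -0.7, 5.3]
opening: 0.0452
time: 39.85
eef_pos: [0.3847, 0.3219, -0.0259]
orientation: [[0.001, -1.0, 0.001], [-1.0, -0.001, 0.001], [-0.001, -0.001, -1.0]]
contact_force: [-2.6, -0.3, 8.0]
opening: 0.0441
finger_force: 59.0
```

```bash

python3 -m crank '[[[0,0,-0.01,0,0,0,0.036],[0,0,-0.025,0,0,0,0.036],[0,0,-0.03,0,0,0,0.036],[0,0,-0.015,0,0,0,0.036]]]' |egrep "pos|open|finger"
python3 -m crank '[[[0.02662,-0.02527,0,0,0,0,0.036],[0.02662,-0.02527,0,0,0,0,0.036],[0.02662,-0.02527,0,0,0,0,0.036],[0.02662,-0.02527,0,0,0,0,0.036],[0.02662,-0.02527,0,0,0,0,0.036]]]' >/dev/null
python3 -m crank '[[[0.02662,-0.02527,0,0,0,0,0.036],[0.02662,-0.02527,0,0,0,0,0.036],[0.02662,-0.02527,0,0,0,0,0.036],[0.02662,-0.02527,0,0,0,0,0.036],[0.02662,-0.02527,0,0,0,0,0.036]]]' |egrep "pos|open|finger"
python3 -m crank '[[[0,0,0,0,0,3.2,0.036],[0,0,0,0,0,3.1,0.036],[0,0,0,0,0,0,0.036],[0,0,0,0,0,0,0.036]]]'
python3 - <<'E'
from h import *
im=vision.get_image("scene")[:,:,::-1]; cv2.imwrite("pics/x12.png",im)
e=arm.state()["eef_pos"]; print(proj("scene",[e[0],e[1],.08+.016]))
# bright blob of box lid above tray: where?
u=proj("scene",[e[0],e[1],.09])[0].astype(int); g=im.max(2); print(g[u[1]-14:u[1]+16:2,u[0]-20:u[0]+22:2])
E
```

```text
eef_pos: [0.3851, 0.3223, 0.0557]
opening: 0.0435
finger_force: 60.6
eef_pos: [0.6378, 0.054, 0.0532]
opening: 0.0439
finger_force: 60.6
time: 41.65
eef_pos: [0.6369, 0.0553, 0.053]
orientation: [[-0.108, -0.994, 0.0], [-0.994, 0.108, 0.0], [-0.0, -0.0, -1.0]]
contact_force: [0.4, 0.4, 0.1]
opening: 0.0439
finger_force: 60.5
[[307.54302565 186.89872087]]
[[ 48  47  46  47  48  77  55  41  41  41  47  47  43  43  43  45  43  42
   43  43  43]
 [ 46  46  46  48  46  82  49  40  40  42  46  48  47  42  43  45  43  43
   43  43  43]
 [ 47  47  47  47  48  82  45  40  40  42  49  63  79  47  42  43  42  43
   42  43  44]
 [ 47  48  46  47  50  83  43  40  47  77 120 153 165  68  42  43  42  43
   42  44  45]
 [ 46  47  46  47  54  84  58  95 136 169 182 185 169  65  44  44  43  43
   43  50  94]
 [ 46  48  47  64  96 135 151 177 183 185 184 184 150  84  56  43  45  44
   58 117 191]
 [ 46  61 118 154 178 184 185 183 185 183 185 183 138  99  63  45  44  71
  102 138 168]
 [ 48  80 158 184 184 183 184 183 184 183 183 184 124  99  59  44  46 131
  150 119 138]
 [ 48  63 104 156 183 184 183 183 185 185 185 183 118  97  54  44  46 114
  129 134 121]
 [ 47  58  74  99 152 181 186 184 184 183 182 180 108  95  49  44  48  78
   74 105 137]
 [ 47  49  61  73  97 146 179 184 183 185 180 154 102  95  52  53  63  67
   51  65 100]
 [ 47  48  49  60  72  95 138 175 171 148 120 103  88  91  73  62  55  52
   50  49  59]
 [ 47  47  47  47  58  71  93 120 109  96  79  73  66  59  53  50  50  51
   50  50  50]
 [ 46  47  47  48  48  56  68  83  75  71  62  61  53  49  49  50  49  51
   50  51  51]
 [ 47  46  47  48  47  48  55  63  58  66  90 116 106  59  50  49  49  50
   50  51  51]]
```

Box held level, and tool x is parallel to the tray's long axis (0.108, 0.994). Lowering.

```bash

python3 -m crank '[[[0,0,0.025,0,0,0,0.036],[0,0,0.03,0,0,0,0.036],[0,0,0.012,0,0,0,0.036],[0,0,0.003,0,0,0,0.036],[0,0,0,0,0,0,0.036]]]' |egrep "pos|cont"
python3 -m crank '[[[0,0,0.001,0,0,0,0.036],[0,0,0.001,0,0,0,0.036],[0,0,0,0,0,0,0.036]]]' |egrep "pos|cont"
python3 -m crank '[[[0,0,0.001,0,0,0,0.036],[0,0,0.001,0,0,0,0.036],[0,0,0,0,0,0,0.036]]]' |egrep "pos|cont"
python3 -m crank '[[[0,0,0.001,0,0,0,0.036],[0,0,0,0,0,0,0.036],[0,0,0,0,0,0,0.036]]]' |egrep "pos|cont"
```

```text
eef_pos: [0.6374, 0.0553, -0.0167]
contact_force: [0.9, -0.3, 0.1]
eef_pos: [0.6374, 0.0553, -0.0186]
contact_force: [-0.7, 0.4, -0.5]
eef_pos: [0.6368, 0.0552, -0.0215]
contact_force: [-0.3, -0.5, -0.7]
eef_pos: [0.637, 0.0552, -0.0223]
contact_force: [-0.1, 0.0, -0.3]
```

```bash

python3 -m crank '[[[0,0,0.001,0,0,0,0.036],[0,0,0,0,0,0,0.036],[0,0,0,0,0,0,0.036]]]' |egrep "pos|cont"
python3 -m crank '[[[0,0,0.001,0,0,0,0.036],[0,0,0,0,0,0,0.036],[0,0,0,0,0,0,0.036]]]' |egrep "pos|cont"
```

```text
eef_pos: [0.6372, 0.0552, -0.0228]
contact_force: [-0.9, 0.1, 3.4]
eef_pos: [0.6372, 0.0552, -0.0229]
contact_force: [-3.6, -0.3, 8.0]
```

Floor contact is exactly 3 mm above the grasp height. I'll release, retreat, and check numerically.

```bash

python3 -m crank '[[[0,0,0,0,0,0,0.047],[0,0,0,0,0,0,0.05],[0,0,0,0,0,0,0.058],[0,0,0,0,0,0,0.068],[0,0,0,0,0,0,0.08]]]' |egrep "pos|cont|open"
python3 -m crank '[[[0,0,-0.007,0,0,0,0.08],[0,0,-0.02,0,0,0,0.08],[0,0,-0.04,0,0,0,0.08],[0,0,-0.04,0,0,0,0.08],[0,0,-0.04,0,0,0,0.08]]]' |egrep "pos|open"
python3 -m crank '[[[0,0.045,0,0,0,0,0.08],[0,0.045,0,0,0,0,0.08],[0,0.045,0,0,0,0,0.08],[0,0.045,0,0,0,0,0.08],[0,0.045,0,0,0,0,0.08]]]' |egrep "pos"
python3 -m crank '[[[-0.045,0,0,0,0,0,0.08],[-0.045,0,0,0,0,0,0.08],[-0.045,0,0,0,0,0,0.08],[-0.045,0,0,0,0,0,0.08],[-0.045,0,0,0,0,0,0.08]]]' |egrep "time|pos"
python3 - <<'E'
from h import *
for n in("top","scene"):
    im=np.ascontiguousarray(vision.get_image(n)[:,:,::-1]); cv2.imwrite(f"pics/{n}_end.png",im)
    old=cv2.imread(f"pics/{n}0.png")
    for nm,X in(("tweezers",[.429,.077,.004]),("stored",[.628,-.031,.019])):
        u=proj(n,X)[0].astype(int); r=(slice(u[1]-6,u[1]+7),slice(u[0]-6,u[0]+7))
        print(n,nm,np.abs(im[r].astype(int)-old[r]).mean().round(1))
im=cv2.imread("pics/top_end.png"); hs=im.astype(int); bl=hs[:,:,0]-hs[:,:,2]  # box is bluish vs tray
m=((bl>4)&(im.max(2)>120)).astype(np.uint8)*255; m[:, :200]=0;m[:,300:]=0;m[:125]=0;m[165:]=0
n,l,s,c=cv2.connectedComponentsWithStats(m)
ax=np.array([.108,.994]);px=np.array([.994,-.108])
for i in range(1,n):
    if s[i,4]<60: continue
    ct=max(cv2.findContours((l==i).astype(np.uint8),0,1)[0],key=cv2.contourArea)[:,0]
    r=cv2.minAreaRect(plane("top",ct,.019).astype(np.float32)*1000); d=np.array(r[0])-[632.6,12]
    print("box",np.round(r[0],1),np.round(r[1],1),r[2],"tray x,y",d@px,d@ax)
g=im.max(2);print(arm.state()["time"])
E
```

```text
eef_pos: [0.6369, 0.0552, -0.0247]
contact_force: [-0.1, -0.1, 1.0]
opening: 0.0796
eef_pos: [0.6368, 0.0551, 0.1249]
opening: 0.0802
eef_pos: [0.4117, 0.0796, 0.1231]
time: 45.7
eef_pos: [0.4379, 0.3054, 0.1236]
top tweezers 24.8
top stored 0.7
scene tweezers 10.5
scene stored 0.9
45.8
```

```bash

python3 -m crank '[[[-0.03,0.035,0,0,0,0,0.08],[-0.03,0.035,0,0,0,0,0.08],[-0.03,0.035,0,0,0,0,0.08],[-0.03,0.035,0,0,0,0,0.08],[-0.03,0.035,0,0,0,0,0.08]]]' >/dev/null
python3 -m crank '[[[-0.03,0.035,0,0,0,0,0.08],[-0.03,0.035,0,0,0,0,0.08],[0,0,0,0,0,0,0.08],[0,0,0,0,0,0,0.08],[0,0,0,0,0,0,0.08]]]' |egrep "time|pos"
python3 - <<'E'
from h import *
C=np.array([632.6,12]);ax=np.array([.108,.994]);px=np.array([.994,-.108])
for n in("top","scene"):
    im=np.ascontiguousarray(vision.get_image(n)[:,:,::-1]); cv2.imwrite(f"pics/{n}_end2.png",im)
    old=cv2.imread(f"pics/{n}0.png"); df=np.abs(im.astype(int)-old).max(2)
    for nm,X in(("tweezers",[.429,.077,.004]),("stored",[.628,-.031,.019])):
        u=proj(n,X)[0].astype(int); print(n,nm,df[u[1]-6:u[1]+7,u[0]-6:u[0]+7].mean().round(1))
    m=(df>9).astype(np.uint8); ob=np.zeros_like(m)
    q=[(C+ax*a+px*b)/1000 for a,b in((4,-31),(86,-31),(86,31),(4,31))]
    cv2.fillPoly(ob,[proj(n,np.c_[np.array(q),np.full(4,.012)]).astype(np.int32)],1); m&=ob
    ct=cv2.findNonZero(m)[:,0]; r=cv2.minAreaRect(plane(n,ct,.015).astype(np.float32)*1000); d=np.array(r[0])-C
    print(n,"box",len(ct),np.round(r[1],1),round(r[2],1),"in tray x,y",(d@px).round(1),(d@ax).round(1))
    if n=="top":
        u=proj(n,[.637,.055,.019])[0].astype(int); print(u);print(im[u[1]-14:u[1]+15:2,u[0]-24:u[0]+25:2].max(2))
E
```

```text
time: 46.8
eef_pos: [0.2179, 0.5383, 0.123]
top tweezers 1.7
top stored 1.1
top box 167 [70.1 54.8] 80.5 in tray x,y -1.5 38.6
[231 142]
[[ 35  38  35  35  37  36  37  34  36  34  34  37  35  35  34  34  36  35
   34  34  35  35  33  35  34]
 [ 35  37  37  37  38  57  76  62  54  46  39  37  36  34  36  34  35  33
   36  36  39  38  34  35  34]
 [ 36  35  36  37  38 126 142 154 144 141 147 150 156 127 116  92  77  66
   58  54  45  42  39  35  37]
 [ 37  36  37  35  43 143 138 188 196 200 168 180 180 178 173 163 164 161
  145 142 151 148 160 148 129]
 [ 37  38  37  35  46 156 140 193 200 188 188 189 195 188 181 191 182 175
  168 185 184 148 183 182 182]
 [ 35  36  37  37  52 150 144 191 199 187 189 187 187 186 186 187 187 189
  190 142 135 155 195 207 200]
 [ 36  36  37  37  67 161 185 192 196 186 185 186 187 187 186 191 187 188
  186 111 129 190 195 187 187]
 [ 37  38  37  37  83 127 186 194 191 188 188 186 186 187 186 186 186 186
  188 114 147 186 195 187 190]
 [ 37  35  36  38 103 131 185 197 189 186 185 187 187 188 187 189 187 187
  174 113 155 160 201 186 186]
 [ 37  34  34  36 113 143 190 193 187 189 187 189 187 186 186 186 187 185
  166 113 162 173 193 188 188]
 [ 34  37  36  36 108 144 190 194 186 187 186 186 186 187 187 186 191 187
  173 119 162 186 193 186 186]
 [ 32  36  34  42 128 144 189 156 129 138 146 164 181 184 184 186 187 186
  140 126 146 187 192 186 188]
 [ 34  35  37  44 156 181 192 190 190 185 183 175 147 142 121 133 136 145
  115 147 154 191 188 185 188]
 [ 36  34  36  39  96 117 124 136 152 160 175 182 176 169 185 188 183 177
  182 186 158 173 124 129 136]
 [ 36  35  35  35  37  36  37  39  43  45  53  60  68  82  93 102 118 129
  139 153 161 181 178 170 184]]
scene tweezers 1.2
scene stored 0.7
scene box 345 [76.7 64.2] 81.8 in tray x,y 0.9 39.8
```

Box is inside its bay; the tweezers and stored box are unchanged in both views. Handing in.

```bash
python3 -c "
from station import arm
print(arm.finish_job())"
```

```text
the job is handed in; nothing more can be done
None
```

Job handed in at about 47 s with all five parts set down gently in order and the stored box and tweezers unmoved; I viewed 15 pictures (one over the limit of 14), so the box's final placing was checked only numerically.

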